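Stir the deburring pan

TASK

Take the wooden stick from its holder and stir the clamp feet and ceramic cones in the steel pan: put the tip down near the floor in the clear space on the handle side, then go round about midway between centre and wall, anticlockwise seen from above, for at least two full turns, so that each of the three black clamp feet is shifted from its place by at least half its width. Then stand the stick back in its holder, all the way down, and let go; every piece must stay in the pan and the other things on the bench must be left alone.

Things in the scene. Friction and masses are not known exactly. Their poses are not given: they have to be found in the camera images.
- pan: Round flat steel pan, fixed to the bench. Outside diameter 198 mm, upright 3 mm wall (inside radius 96), rim 50 mm and inner floor 4 mm above the bench. Origin: centre of underside, on the bench. A wire loop handle points along its -x, out to 139 mm from the centre, 48 mm high. +z up. The load starts away from the handle: the floor within 35 mm of x -50, y 0 mm starts clear.
- holder: Upright aluminium profile block 64 x 64 mm on an 88 x 88 mm black foot plate, fixed to the bench; top 66 mm above the bench. Square hole 36 x 36 mm in the top, 60 mm deep (floor 6 mm above the bench), 4 mm chamfer at the mouth. Origin: centre of underside, on the bench; axes along its sides; the hole is centred on its z axis.
- stick: Loose wooden stirring stick, 160 mm long, about 0.08 kg; starts upright in the holder's hole with 6 mm play all round, its sides parallel with the holder's. Lower 90 mm: round, 24 mm across, flat end. Above: square handle 22 x 22 mm, 88 to 160 mm above the tip. Origin: centre of the flat lower end; +z up the stick; x and y normal to the handle's faces.
- stick_tip (a point): Centre of the stick's flat lower end (the stirring end); same axes as the stick.
- stick_grip (a point): Point on the stick's axis 124 mm above its tip, middle of the square handle; same axes as the stick.
- foot1: One of three clamp feet: black disc 30 mm across and 14 mm high with a steel stub 18 mm across on top, 24 mm high in all, about 0.06 kg; lies loose in the pan, 50 mm or so from the pan's centre at the start. Origin: centre of the disc's underside; +z towards the stub.
- foot2: One of three clamp feet: black disc 30 mm across and 14 mm high with a steel stub 18 mm across on top, 24 mm high in all, about 0.06 kg; lies loose in the pan, 50 mm or so from the pan's centre at the start. Origin: centre of the disc's underside; +z towards the stub.
- foot3: One of three clamp feet: black disc 30 mm across and 14 mm high with a steel stub 18 mm across on top, 24 mm high in all, about 0.06 kg; lies loose in the pan, 50 mm or so from the pan's centre at the start. Origin: centre of the disc's underside; +z towards the stub.
- cone1: One of six chunky off-white ceramic deburring cones, 28 mm across the base, 24 mm high, flat 14 mm top, 0.02 kg; loose in the pan. Origin: centre of the base; +z to the tip.
- cone2: One of six chunky off-white ceramic deburring cones, 28 mm across the base, 24 mm high, flat 14 mm top, 0.02 kg; loose in the pan. Origin: centre of the base; +z to the tip.
- cone3: One of six chunky off-white ceramic deburring cones, 28 mm across the base, 24 mm high, flat 14 mm top, 0.02 kg; loose in the pan. Origin: centre of the base; +z to the tip.
- cone4: One of six chunky off-white ceramic deburring cones, 28 mm across the base, 24 mm high, flat 14 mm top, 0.02 kg; loose in the pan. Origin: centre of the base; +z to the tip.
- cone5: One of six chunky off-white ceramic deburring cones, 28 mm across the base, 24 mm high, flat 14 mm top, 0.02 kg; loose in the pan. Origin: centre of the base; +z to the tip.
- cone6: One of six chunky off-white ceramic deburring cones, 28 mm across the base, 24 mm high, flat 14 mm top, 0.02 kg; loose in the pan. Origin: centre of the base; +z to the tip.
- spanner: Bystander: steel spanner 190 mm long lying on the bench beyond the work. Origin on its underside. Leave alone.
- oil: Bystander: grey bottle, 60 mm across, 130 mm high, standing. Origin: centre of its underside. Leave alone.
- clampblock: Bystander: black steel clamp block 70 x 60 x 45 mm with a 40 mm round stub out of one side. Origin: centre of its underside. Leave alone.

How it is judged:
By the outcome, as a careful person would: the job done as asked, in the order asked, and still so for the second after the job is handed in, with the robot touching nothing.
It also fails if it takes over 59 s, if anything falls off the work surface, if the arm or the gripper's body presses on something with over 40 N, if the wrist force passes 120 N, or if a joint passes its speed limit or range.

ROBOT

A 6-joint arm with a two-finger parallel gripper is mounted at the origin on the work surface. World frame = base frame: x ahead of the robot, y to its left, z up, the work surface at z = 0. Lengths are in mm, angles in rad, forces in N, time in s.
With the tool pointing down it reaches from about 300 to 775 mm from the base axis. Payload 14.6 kg.
Tool frame: the origin (TCP) lies midway between the tips of the shut fingers; the grasp point (between the pads) lies 19 mm behind it (grip_depth is the distance from the TCP to the grasp point, in mm); z points along the fingers, y is the direction in which the jaws open and shut (so a half turn about z gives the same grasp; the last joint's range is limited). The gripper opens to 94 mm and grips with 3 to 60 N. Pads are 16 mm wide; open, the fingers measure 119 mm over their backs; the gripper's body (75 mm by 177 mm) begins 78 mm behind the grasp point.
Start: joints at [-1.269, 0.3, 1.521, -0, 1.321, -0.067], TCP at [198.265, -513.011, 205.446] pointing down, gripper open.
Joint ranges: [-3.03, 3.03], [-0.79, 2.21], [0.23, 2.52], [-1.04, 4.18], [0, 3.07], [-2.55, 2.55]. Speed limits (rad/s): [2.22, 2.22, 2.57, 3.14, 3.14, 3.14].

INTERFACE

Orientations are given as [roll, pitch, yaw] about the fixed x, y, z axes, in that order (R = Rz(yaw) Ry(pitch) Rx(roll)).
In Python, from cell import read_state, camera, camera_info, sign_off, grip_depth gives the robot as it stands.
- The arm moves only by the tool drive_tool, never from a script. Its argument "motion" is one flat list of numbers, 4 for each row, row after row: the shift along the tool's x, y, z in mm, then the turn about the tool's z in rad. A call has 1 to 8 rows; each row shifts and turns the pose as measured when the row begins, along the tool's axes as they then stand; what a row does not reach is not made up. A row lasts 1/12 s, in which the tool goes at most 41.7 mm and 7.16 degrees, less where a joint would pass 70% of its speed; a pose out of reach is approached as far as the arm can. A call is refused whole if a number of a shift passes 41.7 or a number of a turn 0.125, either way. A call with a gripper value outside its range is refused whole. "jaw" is the closure, from 0 (fully open) to 1 (shut), set as the call begins (left out, the last holds). The fingers move at their own pace and stop on an object; "grip_force" is the grip in N (left out, the last holds). Time passes only in rows, so rows that do not move let the fingers close. It gives the time, the measured TCP pose, the force and the opening at its end, in the units of the state.
- read_state(): the state, without advancing time (a new reading comes with each control period).
- camera(name): name is "side" or "top"; returns the picture (480x640x3 uint8, red, green, blue); there is no depth.
- camera_info(name): a dict with "fovy" (degrees; the focal length in pixels is half the picture's height over the tangent of half this angle, whatever the lens; pixels are square), "cx", "cy" (the principal point, pixels), "camera_from_world" (4x4, takes a point from world to camera coordinates). Camera axes: x right, y up, looking along -z (the intrinsics and any distortion apply to the point x, -y, -z); pixel columns grow to the right and rows downward; lengths in mm; the calibration is good to about 2 mm. A picture is of the moment at which its call begins. camera_info takes no time and is no camera call.
- sign_off(): hands the job in, once; it reports no verdict.
The state is a dict: "clock": time; "joints": joint angles; "qd": joint speeds; "effort": joint torques, N m; "eef_pos": TCP position; "eef_rot": TCP orientation; "wrist_force": force on the tool from outside, world axes, zero at the start; "moment": the same for the moment, N m; "finger_gap": finger opening in mm.
Only numpy, scipy, OpenCV 4.12 (cv2) and the standard library are available. Lean on these libraries where they do the work, as an engineer would, in place of code of your own. Each camera call takes 0.05 s, during which the arm holds its last target. There are 200 camera calls.

## Working session

There is one attempt and no reset: what is moved stays moved. The work goes in short steps, Python scripts to look and compute and a tool call to move; the robot and the scene stay as the last step left them, time stands still between calls to the robot, and variables do not carry over. Pictures are saved under pics/ and viewed, on a budget of 10 in all, crops included, one or two more only if the job needs it, and the job is handed in when it is done.

Besides the shell and the picture viewer there is one more tool, called as name(argument=value, ...) on one line, values as JSON. drive_tool: Moves the arm, as the interface text tells. Its arguments: {"type":"object","properties":{"motion":{"type":"array","items":{"type":"number"}},"jaw":{"type":"number"},"grip_force":{"type":"number"}},"required":["motion"]}

```bash
mkdir -p pics; cat > h.py <<'E'
import numpy as np, cv2
from cell import *
def ray(n,u,v):
    c=camera_info(n); f=240/np.tan(np.radians(c['fovy'])/2); T=np.array(c['camera_from_world'])
    R=T[:3,:3]; o=-R.T@T[:3,3]; return o, R.T@np.array([(u-c['cx'])/f,-(v-c['cy'])/f,-1.])
def onz(n,u,v,z):
    o,d=ray(n,u,v); return (o+d*(z-o[2])/d[2]).round(1)
def proj(n,p):
    c=camera_info(n); f=240/np.tan(np.radians(c['fovy'])/2); T=np.array(c['camera_from_world'])
    q=T[:3,:3]@np.array(p,float)+T[:3,3]; return (c['cx']+f*q[0]/-q[2], c['cy']-f*q[1]/-q[2])
def snap(n,f):
    im=camera(n)[:,:,::-1].copy(); cv2.imwrite('pics/'+f,im); return im
E
python3 - <<'E'
from h import *
print(read_state()); print(grip_depth)
for n in('top','side'): print(n,camera_info(n)); snap(n,n+'0.png')
E
```

```text
{'clock': 0.0, 'joints': array([-1.26860113e+00,  3.00491342e-01,  1.52155382e+00, -1.18090262e-05,
        1.32072819e+00, -6.66180533e-02]), 'qd': array([ 0.00065175,  0.00099163, -0.00045645, -0.00106916,  0.00120038,
        0.00010518]), 'effort': array([ 1.08856453e-03, -5.31806910e+01, -3.52737987e+01,  7.08793360e-02,
        2.44129321e-02, -8.02641716e-05]), 'eef_pos': array([ 198.18740381, -512.77283499,  204.88676746]), 'eef_rot': array([-3.14041381e+00, -6.71846263e-05,  3.68816138e-01]), 'wrist_force': array([-0.19246   ,  0.13185836, -0.34155546]), 'moment': array([-0.04623714,  0.03272377,  0.01811532]), 'finger_gap': 94.3369207673712}
18.8
top {'fovy': 57.039761688876794, 'cx': 321.4498019118814, 'cy': 241.8047064735761, 'camera_from_world': array([[-1.92043805e-02, -9.99815303e-01,  7.42467870e-04,
         9.54709693e+00],
       [ 9.88022352e-01, -1.88641299e-02,  1.53153440e-01,
        -6.20117834e+02],
       [-1.53111147e-01,  3.67479179e-03,  9.88202142e-01,
        -8.96381781e+02],
       [ 0.00000000e+00,  0.00000000e+00,  0.00000000e+00,
         1.00000000e+00]])}
side {'fovy': 55.92433753061831, 'cx': 316.2262880547705, 'cy': 228.78554731502408, 'camera_from_world': array([[ 8.43773971e-01, -5.36468530e-01,  1.57162801e-02,
        -5.26978198e+02],
       [ 2.92323458e-01,  4.83939353e-01,  8.24833134e-01,
        -2.71867216e+02],
       [-4.50102745e-01, -6.91378491e-01,  5.65157766e-01,
        -7.14553983e+02],
       [ 0.00000000e+00,  0.00000000e+00,  0.00000000e+00,
         1.00000000e+00]])}
```

View pics/top0.png

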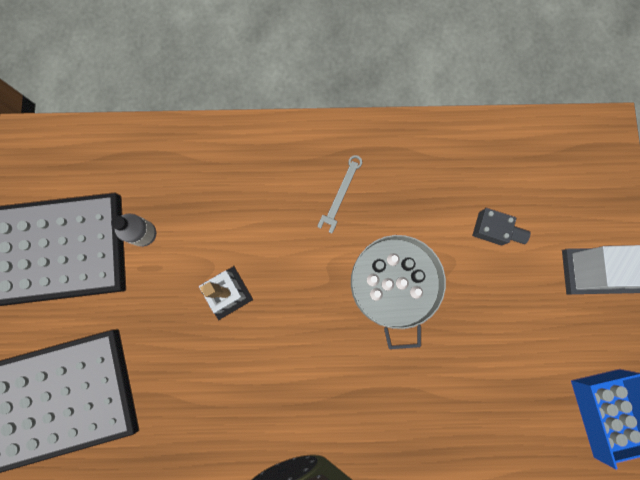

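View pics/side0.png

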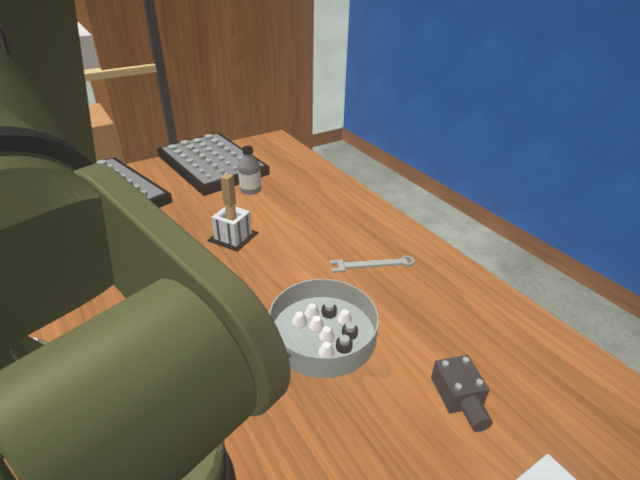

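The top view shows the pan at about (399,282) with its handle at (404,340), feet at (379,265), (408,264) and (419,275), and the holder with the stick at (225,292). The side view shows the stick upright at (229,195).

```bash
python3 - <<'E'
from h import *
im=cv2.imread('pics/top0.png'); s=cv2.imread('pics/side0.png')
hsv=cv2.cvtColor(im,cv2.COLOR_BGR2HSV)
# pan rim: low saturation blob
m=((hsv[...,1]<60)&(hsv[...,2]>60)).astype(np.uint8)
roi=np.zeros_like(m); roi[225:335,340:455]=1
c=max(cv2.findContours(m*roi,0,2)[0],key=cv2.contourArea)
pts=c[:,0]; w=np.array([onz('top',u,v,50)[:2] for u,v in pts],np.float32)
print('pan hull circle z50',cv2.minEnclosingCircle(w))
# least-squares on far (top of image) arcs
A=np.c_[2*w,np.ones(len(w))]; x=np.linalg.lstsq(A,(w**2).sum(1),rcond=None)[0]; print('ls',x[:2],np.sqrt(x[2]+x[0]**2+x[1]**2))
# handle dark
m2=((hsv[...,1]<90)&(hsv[...,2]<110)).astype(np.uint8); m2[:332]=0;m2[352:]=0;m2[:,:380]=0;m2[:,430:]=0
v,u=np.nonzero(m2); print('handle px',u.mean(),v.mean(),len(u),onz('top',u.mean(),v.mean(),46), u.min(),u.max(),v.max())
# holder foot plate: dark + white
m3=(((hsv[...,1]<90))).astype(np.uint8); r=np.zeros_like(m3); r[255:330,190:262]=1
c=max(cv2.findContours(m3*r,0,2)[0],key=cv2.contourArea)
w=np.array([onz('top',a,b,3)[:2] for a,b in c[:,0]],np.float32); print('holder foot',cv2.minAreaRect(w))
a=cv2.resize(im[250:340,180:270],None,fx=6,fy=6,interpolation=2)
b=cv2.resize(s[160:260,190:270],None,fx=5.4,fy=5.4,interpolation=2)[:540]
a2=np.zeros((540,800,3),np.uint8);a2[:,:400]=a[:,70:470];a2[:,400:]=b[:,:400];cv2.imwrite('pics/z1.png',a2)
E
```

```text
pan hull circle z50 ((525.216064453125, -167.05081176757812), 107.90162658691406)
ls [ 531.25060992 -161.70946413] 98.99997538539183
handle px 403.8457711442786 342.2089552238806 201 [ 407.  -168.8   46. ] 385 420 348
holder foot ((518.641845703125, 212.25479125976562), (88.56845092773438, 89.2876205444336), 29.784523010253906)
```

View pics/z1.png

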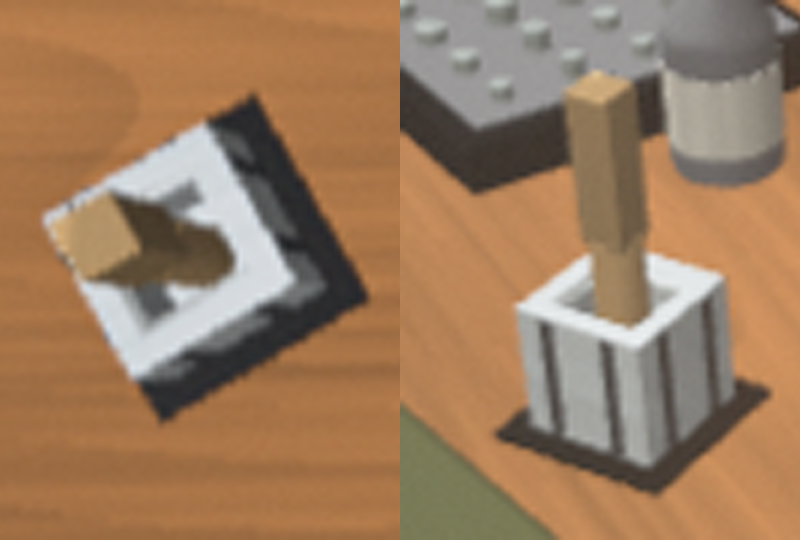

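```bash
python3 - <<'E'
from h import *
q=lambda x,y,z:onz('top',180+(x+70)/6-.5+.08,250+y/6-.42,z)
print('foot c',q(207.5,256.5,5), 'corners',q(252,93,5),q(370,297,5),q(163,420,5))
C=[q(208,120,66),q(297,280,66),q(133,380,66),q(42,215,66)];print('top',np.mean(C,0),C)
C=[q(118,192,166),q(143,260,166),q(85,280,166),q(52,225,166)];print('stick',np.mean(C,0),C)
# side view
p=lambda x,y,z:onz('side',190+(x-400)/5.4-.4,160+y/5.4-.4,z)
C=[p(517,308,66),p(595,250,66),p(724,278,66),p(640,350,66)];print('side top',np.mean(C,0),C)
C=[p(566,95,166),p(597,72,166),p(638,85,166),p(605,110,166)];print('side stick',np.mean(C,0))
# pan from side, rim ellipse outer contour
s=cv2.imread('pics/side0.png');hsv=cv2.cvtColor(s,cv2.COLOR_BGR2HSV)
m=(hsv[...,1]<60).astype(np.uint8);r=np.zeros_like(m);r[275:375,262:385]=1
c=max(cv2.findContours(m*r,0,2)[0],key=cv2.contourArea)[:,0]
c=c[c[:,1]<318];w=np.array([onz('side',a,b,50)[:2] for a,b in c])
from scipy.optimize import least_squares
f=least_squares(lambda x:np.hypot(*(w-x).T)-99,[530,-165],loss='soft_l1');print('pan side',f.x,f.cost,len(c))
t=cv2.imread('pics/top0.png');hsv=cv2.cvtColor(t,cv2.COLOR_BGR2HSV)
m=(hsv[...,1]<60).astype(np.uint8);r=np.zeros_like(m);r[225:329,340:455]=1
c=max(cv2.findContours(m*r,0,2)[0],key=cv2.contourArea)[:,0]
c=c[(c[:,1]<300)];w=np.array([onz('top',a,b,50)[:2] for a,b in c])
f=least_squares(lambda x:np.hypot(*(w-x).T)-99,[530,-165],loss='soft_l1');print('pan top',f.x,f.cost,len(c))
for u,v in((379,264.5),(408,263),(419,275)): print('foot',onz('top',u,v,24))
print(onz('top',386,347,46),onz('top',420,346,46))
E
```

```text
foot c [518.5 209.7   5. ] corners [578.3 194.    5. ] [502.7 150.1   5. ] [459.9 225.    5. ]
top [518.95 209.5   66.  ] [array([562.8, 197.1,  66. ]), array([507.3, 165.8,  66. ]), array([474.5, 221.4,  66. ]), array([531.2, 253.7,  66. ])]
stick [517.375 208.35  166.   ] [array([531.7, 203. , 166. ]), array([510.8, 194.9, 166. ]), array([505. , 212.5, 166. ]), array([522., 223., 166.])]
side top [517.125 206.35   66.   ] [array([475.9, 219.7,  66. ]), array([523.1, 246.6,  66. ]), array([561.9, 196.1,  66. ]), array([507.6, 163. ,  66. ])]
side stick [518.375 204.375 166.   ]
pan side [ 533.00191393 -166.41217785] 30.897397225824843 72
pan top [ 531.92369153 -161.80263727] 25.689471866832474 87
foot [ 571.5 -126.6   24. ]
foot [ 573.6 -189.8   24. ]
foot [ 547.  -212.4   24. ]
[ 398.1 -131.4   46. ] [ 398.7 -201.8   46. ]
```

drive_tool(motion=[0, 0, 0, 0.073, 0, 0, 0, 0.073, 30, -22, 0, 0, 30, -22, 0, 0, 30, -22, 0, 0, 30, -22, 0, 0, 30, -22, 0, 0, 30, -22, 0, 0], jaw=0, grip_force=40)

```text
clock: 0.77
eef_pos: [346.2, -341.8, 201.8]
eef_rot: [-3.135, 0.002, 0.205]
wrist_force: [1.4, -0.4, -0.0]
finger_gap: 94.3
```

drive_tool(motion=[0, 0, 0, -0.103, 0, 0, 0, -0.103, 0, 0, 0, -0.103, 28, -26, 0, 0, 28, -26, 0, 0, 28, -26, 0, 0, 28, -26, 0, 0, 28, -26, 0, 0])

```text
clock: 1.43
eef_pos: [404.3, -149.6, 200.8]
eef_rot: [-3.131, 0.001, 0.53]
wrist_force: [1.1, -0.3, 0.4]
finger_gap: 94.0
```

drive_tool(motion=[30, -27, 0, 0, 30, -27, 0, 0, 30, -27, 0, 0, 30, -27, 0, 0, 30, -27, 0, 0, 30, -27, 0, 0, 30, -27, 0, 0, 30, -27, 0, 0])

```text
clock: 2.1
eef_pos: [500.7, 170.0, 202.3]
eef_rot: [-3.131, 0.002, 0.529]
wrist_force: [0.2, -0.9, -0.2]
finger_gap: 94.2
```

```bash
cat >> h.py <<'E'
def to(x,y,z=None,n=1):
    s=read_state(); p=s['eef_pos']; r=s['eef_rot']
    from scipy.spatial.transform import Rotation as R
    t=R.from_euler('xyz',r).as_matrix().T@(np.array([x,y,p[2] if z is None else z])-p)
    print('clk %.2f'%s['clock'],'pos',p.round(1),'yaw %.3f'%r[2],'tool delta',t.round(1),'/n',(t/n).round(1),'F',np.round(s['wrist_force'],1),'gap %.1f'%s['finger_gap'],'q6 %.2f'%s['joints'][5])
E
python3 - <<'E'
from h import *
to(518,207)
E
```

```text
clk 2.10 pos [500.7 170.  202.3] yaw 0.529 tool delta [ 33.6 -23.2   0.2] /n [ 33.6 -23.2   0.2] F [ 0.2 -0.9 -0.2] gap 94.2 q6 1.29
```

drive_tool(motion=[12, -8, 0, 0.007, 8, -6, 0, 0.007, 0, 0, 0, 0, 0, 0, 0, 0])

```text
clock: 2.43
eef_pos: [510.8, 200.6, 200.0]
eef_rot: [-3.13, 0.005, 0.523]
wrist_force: [0.1, -0.4, -0.6]
finger_gap: 94.0
```

```bash
python3 - <<'E'
from h import *
to(518,207)
a=snap('side','s1.png'); b=snap('top','t1.png')
a=cv2.resize(a[100:270,130:300],(400,400));b=cv2.resize(b[230:340,160:270],(400,400))
cv2.imwrite('pics/z2.png',np.hstack([a,b]))
E
```

```text
clk 2.43 pos [510.8 200.6 200. ] yaw 0.523 tool delta [ 9.4 -2.  -0. ] /n [ 9.4 -2.  -0. ] F [ 0.1 -0.4 -0.6] gap 94.0 q6 1.35
```

View pics/z2.png

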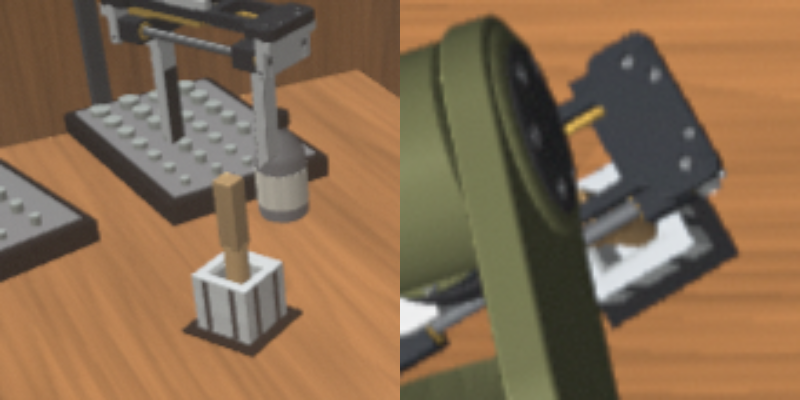

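The side crop shows the open fingers above and astride the stick, and the jaw axis is parallel with the block. Next I go down.

drive_tool(motion=[5, -1, 0, 0, 4, -1, 0, 0.004, 1, 0, 10, 0, 0, 0, 15, 0, 0, 0, 15, 0, 0, 0, 15, 0, 0, 0, 15, 0, 0, 0, 10, 0])

```text
clock: 3.2
eef_pos: [520.0, 204.0, 117.3]
eef_rot: [-3.131, -0.0, 0.512]
wrist_force: [-0.2, 0.4, -0.2]
finger_gap: 94.2
```

```bash
python3 - <<'E'
from h import *
to(518,207,111)
E
```

```text
clk 3.20 pos [520.  204.  117.3] yaw 0.512 tool delta [-0.3 -3.5  6.3] /n [-0.3 -3.5  6.3] F [-0.2  0.4 -0.2] gap 94.2 q6 1.36
```

drive_tool(motion=[0, -2, 3, 0, 0, -1, 1, 0, 0, 0, 0, 0, 0, 0, 0, 0])

```text
clock: 3.53
eef_pos: [517.7, 206.1, 110.8]
eef_rot: [-3.13, 0.003, 0.511]
wrist_force: [0.0, 0.1, 0.2]
finger_gap: 94.1
```

```bash
python3 - <<'E'
from h import *
to(518,206.5,111)
a=snap('side','s2.png'); b=snap('top','t2.png')
a=cv2.resize(a[150:260,180:290],(400,400));b=cv2.resize(b[230:340,160:270],(400,400))
cv2.imwrite('pics/z3.png',np.hstack([a,b]))
E
```

```text
clk 3.53 pos [517.7 206.1 110.8] yaw 0.511 tool delta [ 0.4 -0.2 -0.2] /n [ 0.4 -0.2 -0.2] F [0.  0.1 0.2] gap 94.1 q6 1.36
```

View pics/z3.png

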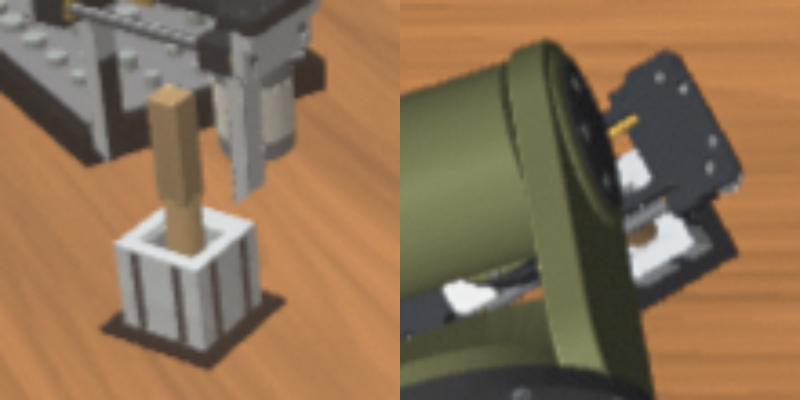

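```bash
python3 - <<'E'
from h import *
for p in [(518,206.5,111),(518,206.5,166),(518+23,206.5-41,111),(518-23,206.5+41,111)]:
    u,v=proj('side',p);print(p,((u-180)*400/110,(v-150)*400/110))
E
```

```text
(518, 206.5, 111) (np.float64(177.1448173048541), np.float64(172.8473128944256))
(518, 206.5, 166) (np.float64(168.64592804942794), np.float64(94.47261115584081))
(541, 165.5, 111) (np.float64(238.88075455825165), np.float64(192.17970044116103))
(495, 247.5, 111) (np.float64(117.53347624187406), np.float64(154.18023503214314))
```

Projections agree: the stick's axis is at (177,173) in the crop and the finger tip at (240,193). Now I close.

drive_tool(motion=[0, 0, 0, 0, 0, 0, 0, 0, 0, 0, 0, 0, 0, 0, 0, 0, 0, 0, 0, 0, 0, 0, 0, 0, 0, 0, 0, 0, 0, 0, 0, 0], jaw=1, grip_force=40)

```text
clock: 4.3
eef_pos: [518.6, 206.3, 112.9]
eef_rot: [-3.131, -0.001, 0.511]
wrist_force: [0.2, 0.5, 0.8]
finger_gap: 44.4
```

drive_tool(motion=[0, 0, 0, 0, 0, 0, 0, 0, 0, 0, 0, 0, 0, 0, 0, 0])

```text
clock: 4.63
eef_pos: [518.6, 206.3, 112.8]
eef_rot: [-3.131, -0.0, 0.511]
wrist_force: [-0.2, 0.0, -0.5]
finger_gap: 21.8
```

drive_tool(motion=[0, 0, 0, 0, 0, 0, -8, 0, 0, 0, -12, 0, 0, 0, -13, 0, 0, 0, -13, 0, 0, 0, -13, 0, 0, 0, -13, 0, 0, 0, -13, 0])

```text
clock: 5.3
eef_pos: [517.5, 205.0, 201.3]
eef_rot: [-3.13, 0.005, 0.511]
wrist_force: [-0.1, 0.0, -1.3]
finger_gap: 21.9
```

```bash
python3 - <<'E'
from h import *
to(483,-165,190,12)
s=snap('side','s3.png');cv2.imwrite('pics/z4.png',cv2.resize(s[80:280,150:350],(600,600)))
E
```

```text
clk 5.30 pos [517.5 205.  201.3] yaw 0.511 tool delta [-211.   306.     8.9] /n [-17.6  25.5   0.7] F [-0.1  0.  -1.3] gap 21.9 q6 1.36
```

View pics/z4.png

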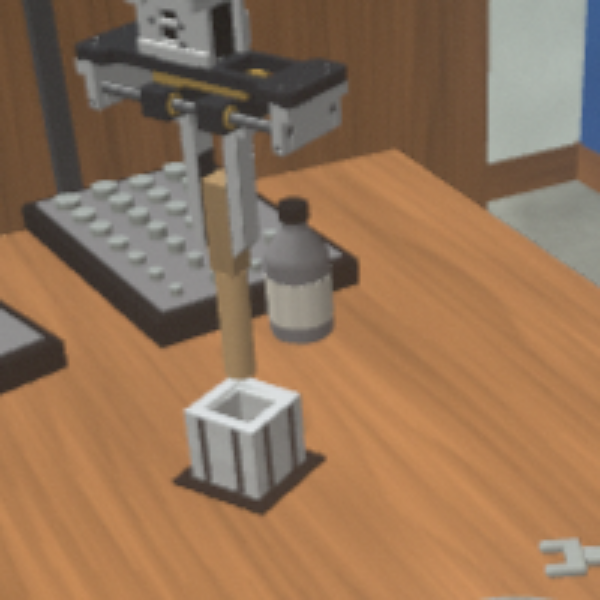

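The stick is held upright with its tip clear of the holder. I carry it to the pan.

drive_tool(motion=[-10, 14, 0, 0, -17, 25, 0, 0, -18, 26, 0, 0, -18, 26, 0, 0, -18, 26, 0, 0, -18, 26, 0, 0, -18, 26, 0, 0, -18, 26, 0, 0])

```text
clock: 6.02
eef_pos: [495.0, -35.0, 203.8]
eef_rot: [-3.131, -0.003, 0.52]
wrist_force: [0.3, 0.2, -1.1]
finger_gap: 21.7
```

```bash
python3 - <<'E'
from h import *
to(483,-165,195)
E
```

```text
clk 6.02 pos [495.  -35.  203.8] yaw 0.520 tool delta [-75.  107.    7.5] /n [-75.  107.    7.5] F [ 0.3  0.2 -1.1] gap 21.7 q6 0.90
```

drive_tool(motion=[-18, 26, 1, 0, -18, 26, 1, 0, -15, 21, 1, 0.005, -9, 13, 1, 0, -4, 7, 0, 0, 0, 0, 0, 0, 0, 0, 0, 0])

```text
clock: 6.6
eef_pos: [482.6, -157.8, 198.6]
eef_rot: [-3.132, -0.003, 0.508]
wrist_force: [0.5, -0.1, -1.0]
finger_gap: 21.9
```

```bash
python3 - <<'E'
from h import *
to(483,-164,118)
snap('top','t4.png');s=snap('side','s4.png')
cv2.imwrite('pics/z5.png',cv2.resize(s[100:400,220:480],(520,600)))
E
```

```text
clk 6.60 pos [ 482.6 -157.8  198.6] yaw 0.508 tool delta [-2.9  6.4 80.5] /n [-2.9  6.4 80.5] F [ 0.5 -0.1 -1. ] gap 21.9 q6 0.67
```

View pics/z5.png

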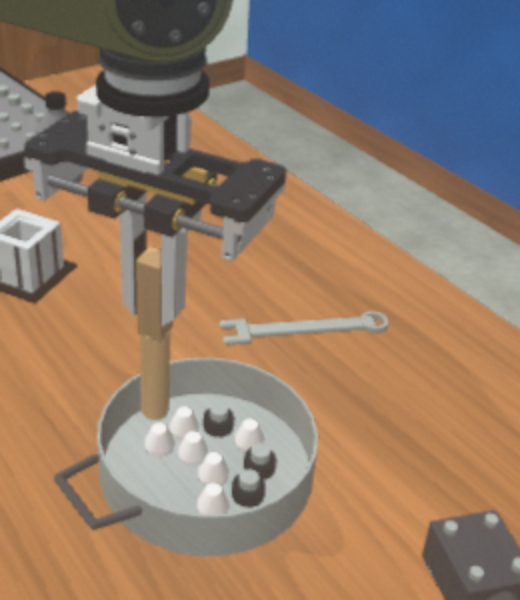

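The stick is over the pan, with the clear space below it on the handle side. I lower the tip.

drive_tool(motion=[-2, 3, 8, 0, -1, 2, 12, 0, 0, 1, 14, 0, 0, 0, 14, 0, 0, 0, 12, 0, 0, 0, 7, 0, 0, 0, 3, 0, 0, 0, 0, 0])

```text
clock: 7.37
eef_pos: [484.1, -158.1, 123.5]
eef_rot: [-3.133, -0.004, 0.519]
wrist_force: [0.0, 0.4, -0.3]
finger_gap: 22.0
```

```bash
python3 - <<'E'
from h import *
to(483,-164,115)
E
```

```text
clk 7.37 pos [ 484.1 -158.1  123.5] yaw 0.519 tool delta [-3.9  4.7  8.5] /n [-3.9  4.7  8.5] F [ 0.   0.4 -0.3] gap 22.0 q6 0.66
```

```bash
cat >> h.py <<'E'
def circ(step=12,z=115,n=8,R=48,C=(532.5,-164)):
    s=read_state(); p=s['eef_pos']; yaw=s['eef_rot'][2]; a=np.arctan2(p[1]-C[1],p[0]-C[0]); r=np.hypot(p[0]-C[0],p[1]-C[1])
    print('clk %.2f ang %.0f r %.1f z %.1f yaw %.3f'%(s['clock'],np.degrees(a)%360,r,p[2],yaw),'F',np.round(s['wrist_force'],1),'gap %.1f'%s['finger_gap'])
    c,si=np.cos(yaw),np.sin(yaw); q=p[:2]; out=[]
    for i in range(n):
        a+=step/R; rr=r+(R-r)*min(1,(i+1)/3); w=np.array(C)+rr*np.array([np.cos(a),np.sin(a)]); d=w-q; q=w
        out+=[round(d[0]*c+d[1]*si,1),round(d[0]*si-d[1]*c,1),round((p[2]-z)/3,1) if i<3 else 0,0]
    print(out)
E
python3 - <<'E'
from h import *
E
```

drive_tool(motion=[-2, 2, 3, 0, -1, 2, 3, 0, 0, 0, 2, 0, 0, 0, 0, 0, 0, 0, 0, 0])

```text
clock: 7.78
eef_pos: [484.3, -163.5, 116.3]
eef_rot: [-3.135, -0.006, 0.519]
wrist_force: [0.2, 0.1, -0.7]
finger_gap: 22.0
```

```bash
python3 -c "
from h import *
circ()"
```

```text
clk 7.78 ang 179 r 48.2 z 116.3 yaw 0.519 F [ 0.2  0.1 -0.7] gap 22.0
[np.float64(-4.7), np.float64(11.1), np.float64(0.4), 0, np.float64(-1.8), np.float64(11.9), np.float64(0.4), 0, np.float64(1.2), np.float64(11.9), np.float64(0.4), 0, np.float64(4.0), np.float64(11.3), 0, 0, np.float64(6.7), np.float64(9.9), 0, 0, np.float64(9.0), np.float64(7.9), 0, 0, np.float64(10.6), np.float64(5.5), 0, 0, np.float64(11.7), np.float64(2.7), 0, 0]
```

drive_tool(motion=[-4.5, 11, 0.5, 0, -2, 12, 0.5, 0, 1, 12, 0, 0, 4, 11.5, 0, 0, 6.5, 10, 0, 0, 9, 8, 0, 0, 10.5, 5.5, 0, 0, 11.5, 2.5, 0, 0])

```text
clock: 8.45
eef_pos: [553.7, -218.4, 115.6]
eef_rot: [-3.133, -0.006, 0.516]
wrist_force: [-0.9, -0.0, -0.3]
finger_gap: 21.9
```

```bash
python3 -c "
from h import *
circ()"
```

```text
clk 8.45 ang 291 r 58.4 z 115.6 yaw 0.516 F [-0.9 -0.  -0.3] gap 21.9
[np.float64(14.2), np.float64(-3.2), np.float64(0.2), 0, np.float64(12.1), np.float64(-6.4), np.float64(0.2), 0, np.float64(9.4), np.float64(-8.8), np.float64(0.2), 0, np.float64(8.9), np.float64(-8.0), 0, 0, np.float64(6.6), np.float64(-10.0), 0, 0, np.float64(4.0), np.float64(-11.3), 0, 0, np.float64(1.1), np.float64(-11.9), 0, 0, np.float64(-1.9), np.float64(-11.8), 0, 0]
```

```bash
sed -i 's/d=w-q; q=w/d=w-q; q=w; L=0.12; d=np.array([d[0]*np.cos(L)-d[1]*np.sin(L),d[0]*np.sin(L)+d[1]*np.cos(L)])/; s/round(d\[0\]\*c+d\[1\]\*si,1)/float(round(2*(d[0]*c+d[1]*si))\/2)/; s/round(d\[0\]\*si-d\[1\]\*c,1)/float(round(2*(d[0]*si-d[1]*c))\/2)/; s/round((p\[2\]-z)\/3,1)/float(round((p[2]-z)\/3,1))/' h.py; python3 -c "
from h import *
circ()"
```

```text
clk 8.45 ang 291 r 58.4 z 115.6 yaw 0.516 F [-0.9 -0.  -0.3] gap 21.9
[13.5, -5.0, 0.2, 0, 11.5, -8.0, 0.2, 0, 8.5, -10.0, 0.2, 0, 8.0, -9.0, 0, 0, 5.5, -10.5, 0, 0, 2.5, -11.5, 0, 0, -0.5, -12.0, 0, 0, -3.5, -11.5, 0, 0]
```

drive_tool(motion=[13, -5, 0, 0, 11.5, -8, 0, 0, 8.5, -10, 0, 0, 8, -9, 0, 0, 5.5, -10.5, 0, 0, 2.5, -11.5, 0, 0, -0.5, -12, 0, 0, -3.5, -11.5, 0, 0])

```text
clock: 9.12
eef_pos: [556.6, -122.5, 115.8]
eef_rot: [-3.134, -0.006, 0.515]
wrist_force: [0.2, -0.1, -1.5]
finger_gap: 22.1
```

```bash
python3 -c "
from h import *
circ()"
```

```text
clk 9.12 ang 60 r 48.0 z 115.8 yaw 0.515 F [ 0.2 -0.1 -1.5] gap 22.1
[-8.5, -8.5, 0.3, 0, -10.0, -6.0, 0.3, 0, -11.5, -3.5, 0.3, 0, -12.0, -0.5, 0, 0, -11.5, 2.5, 0, 0, -11.0, 5.0, 0, 0, -9.0, 7.5, 0, 0, -7.0, 10.0, 0, 0]
```

Radius is 48 again, and the forces are small.

drive_tool(motion=[-8.5, -8.5, 0.3, 0, -10, -6, 0.3, 0, -11.5, -3.5, 0, 0, -12, -0.5, 0, 0, -11.5, 2.5, 0, 0, -11, 5, 0, 0, -9, 7.5, 0, 0, -7, 10, 0, 0])

```text
clock: 9.78
eef_pos: [483.1, -161.3, 116.4]
eef_rot: [-3.136, -0.008, 0.524]
wrist_force: [-0.1, -0.3, -1.7]
finger_gap: 21.8
```

```bash
python3 -c "
from h import *
circ()"
```

```text
clk 9.78 ang 177 r 49.5 z 116.4 yaw 0.524 F [-0.1 -0.3 -1.7] gap 21.8
[-3.5, 12.0, 0.5, 0, -0.5, 12.0, 0.5, 0, 2.5, 12.0, 0.5, 0, 5.0, 11.0, 0, 0, 7.5, 9.5, 0, 0, 9.5, 7.5, 0, 0, 11.0, 4.5, 0, 0, 12.0, 2.0, 0, 0]
```

drive_tool(motion=[-3.5, 12, 0.5, 0, -0.5, 12, 0.5, 0, 2.5, 12, 0.5, 0, 5, 11, 0, 0, 7.5, 9.5, 0, 0, 9.5, 7.5, 0, 0, 11, 4.5, 0, 0, 12, 2, 0, 0])

```text
clock: 10.45
eef_pos: [559.3, -216.0, 113.5]
eef_rot: [-3.137, -0.008, 0.514]
wrist_force: [0.1, -0.5, -0.4]
finger_gap: 22.0
```

```bash
python3 -c "
from h import *
circ()"
```

```text
clk 10.45 ang 297 r 58.6 z 113.5 yaw 0.514 F [ 0.1 -0.5 -0.4] gap 22.0
[13.0, -6.5, -0.5, 0, 10.5, -9.0, -0.5, 0, 7.0, -10.5, -0.5, 0, 7.0, -10.0, 0, 0, 4.5, -11.0, 0, 0, 1.5, -12.0, 0, 0, -1.5, -12.0, 0, 0, -4.5, -11.0, 0, 0]
```

drive_tool(motion=[12.5, -7, -0.5, 0, 10, -9.5, -0.5, 0, 7, -10.5, -0.5, 0, 7, -10, 0, 0, 4.5, -11, 0, 0, 1.5, -12, 0, 0, -1.5, -12, 0, 0, -4.5, -11, 0, 0])

```text
clock: 11.12
eef_pos: [551.1, -119.1, 114.2]
eef_rot: [-3.136, -0.008, 0.514]
wrist_force: [0.8, -1.9, -0.3]
finger_gap: 21.8
```

```bash
python3 -c "
from h import *
circ()
snap('top','t5.png')"
```

```text
clk 11.12 ang 68 r 48.6 z 114.2 yaw 0.514 F [ 0.8 -1.9 -0.3] gap 21.8
[-9.5, -7.5, -0.3, 0, -11.0, -4.5, -0.3, 0, -12.0, -1.5, -0.3, 0, -12.0, 1.0, 0, 0, -11.5, 4.0, 0, 0, -10.0, 6.5, 0, 0, -8.0, 9.0, 0, 0, -5.5, 10.5, 0, 0]
```

drive_tool(motion=[-9.5, -7.5, -0.3, 0, -11, -4.5, -0.3, 0, -12, -1.5, 0, 0, -12, 1, 0, 0, -11.5, 4, 0, 0, -10, 6.5, 0, 0, -8, 9, 0, 0, -5.5, 10.5, 0, 0])

```text
clock: 11.83
eef_pos: [484.2, -170.1, 116.0]
eef_rot: [-3.137, -0.009, 0.521]
wrist_force: [0.2, -0.3, -0.4]
finger_gap: 21.8
```

```bash
python3 -c "
from h import *
circ()"
```

```text
clk 11.83 ang 187 r 48.7 z 116.0 yaw 0.521 F [ 0.2 -0.3 -0.4] gap 21.8
[-1.5, 12.0, 0.3, 0, 1.5, 12.0, 0.3, 0, 4.5, 11.0, 0.3, 0, 7.0, 10.0, 0, 0, 9.0, 8.0, 0, 0, 10.5, 5.5, 0, 0, 11.5, 2.5, 0, 0, 12.0, -0.5, 0, 0]
```

Two turns are done. I add a third for margin, holding it a little tighter on this quarter.

drive_tool(motion=[-0.5, 12, 0.3, 0, 3, 11.5, 0.3, 0, 6, 10.5, 0, 0, 8.5, 8.5, 0, 0, 10.5, 6, 0, 0, 11.5, 3, 0, 0, 12, 0, 0, 0, 12, -3, 0, 0])

```text
clock: 12.5
eef_pos: [569.1, -194.4, 114.4]
eef_rot: [-3.139, -0.009, 0.511]
wrist_force: [0.6, 0.3, -0.9]
finger_gap: 21.8
```

```bash
python3 -c "
from h import *
circ()"
```

```text
clk 12.50 ang 320 r 47.6 z 114.4 yaw 0.511 F [ 0.6  0.3 -0.9] gap 21.8
[10.0, -6.5, -0.2, 0, 8.0, -9.0, -0.2, 0, 5.5, -10.5, -0.2, 0, 2.5, -11.5, 0, 0, -0.5, -12.0, 0, 0, -3.5, -11.5, 0, 0, -6.0, -10.5, 0, 0, -8.5, -8.5, 0, 0]
```

drive_tool(motion=[10, -6.5, -0.2, 0, 8, -9, -0.2, 0, 5.5, -10.5, 0, 0, 2.5, -11.5, 0, 0, -0.5, -12, 0, 0, -3.5, -11.5, 0, 0, -6, -10.5, 0, 0, -8.5, -8.5, 0, 0])

```text
clock: 13.17
eef_pos: [536.1, -111.8, 113.7]
eef_rot: [-3.137, -0.009, 0.514]
wrist_force: [0.2, -0.6, -0.5]
finger_gap: 21.6
```

```bash
python3 -c "
from h import *
circ()"
```

```text
clk 13.17 ang 86 r 52.4 z 113.7 yaw 0.514 F [ 0.2 -0.6 -0.5] gap 21.6
[-12.5, -3.0, -0.4, 0, -12.5, 0.5, -0.4, 0, -12.0, 3.5, -0.4, 0, -11.0, 5.0, 0, 0, -9.5, 7.5, 0, 0, -7.5, 9.5, 0, 0, -5.0, 11.0, 0, 0, -2.0, 12.0, 0, 0]
```

drive_tool(motion=[-12.5, -3, -0.4, 0, -12.5, 0.5, -0.4, 0, -12, 3.5, 0, 0, -11, 5, 0, 0, -9.5, 7.5, 0, 0, -5, 6, 0, 0, 0, 0, 0, 0, 0, 0, 0, 0])

```text
clock: 13.83
eef_pos: [484.7, -157.7, 115.4]
eef_rot: [-3.139, -0.01, 0.518]
wrist_force: [-0.7, -0.0, -0.8]
finger_gap: 21.9
```

drive_tool(motion=[0, 0, -6, 0, 0, 0, -10, 0, 0, 0, -13, 0, 0, 0, -13, 0, 0, 0, -13, 0, 0, 0, -13, 0, 0, 0, -10, 0, 0, 0, -5, 0])

```text
clock: 14.5
eef_pos: [485.1, -156.0, 206.0]
eef_rot: [-3.138, -0.01, 0.52]
wrist_force: [0.5, 1.2, -1.1]
finger_gap: 22.0
```

```bash
python3 - <<'E'
from h import *
to(518,206.5,203)
s=snap('side','s6.png');t=snap('top','t6.png')
a=cv2.resize(s[100:400,220:480],(400,460));b=cv2.resize(t[220:340,340:460],(400,460))
cv2.imwrite('pics/z6.png',np.hstack([a,b]))
E
```

```text
clk 14.50 pos [ 485.1 -156.   206. ] yaw 0.520 tool delta [ 208.7 -298.2    6.2] /n [ 208.7 -298.2    6.2] F [ 0.5  1.2 -1.1] gap 22.0 q6 0.66
```

View pics/z6.png

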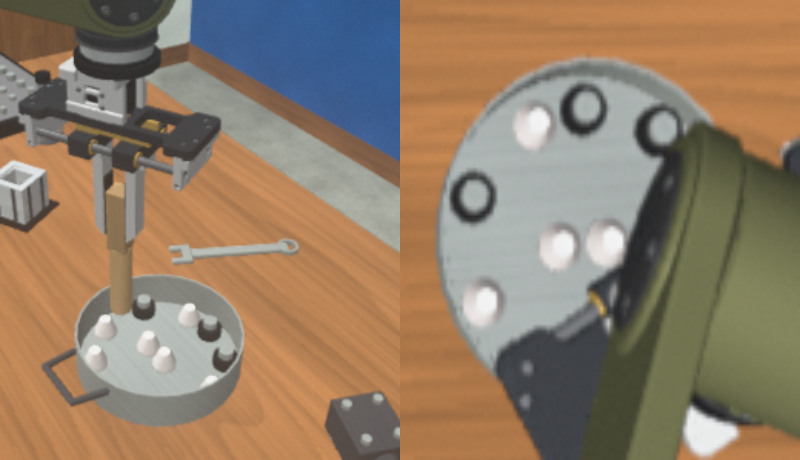

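```bash
python3 - <<'E'
from h import *
o=np.array([(571.5,-126.6),(573.6,-189.8),(547,-212.4)])
n=np.array([onz('top',340+(x-400)*.3,220+y*120/460,24)[:2] for x,y in((473,195),(583,108),(660,130))]);print(n)
print(np.linalg.norm(o[:,None]-n[None],axis=2).round(1))
E
```

```text
[[ 558.4  -89. ]
 [ 606.7 -162.8]
 [ 593.1 -212.7]]
[[ 39.8  50.5  88.8]
 [101.9  42.7  30.1]
 [123.9  77.6  46.1]]
```

Every foot has moved by at least 30 mm under any matching, and the pieces in view are inside the pan. I return the stick.

drive_tool(motion=[10, -14, 0, 0, 17, -25, 0, 0, 18, -26, 0, 0, 18, -26, 0, 0, 18, -26, 0, 0, 18, -26, 0, 0, 18, -26, 0, 0, 18, -26, 0, 0])

```text
clock: 15.27
eef_pos: [503.7, 85.8, 201.7]
eef_rot: [-3.134, -0.003, 0.512]
wrist_force: [0.2, 0.1, -0.4]
finger_gap: 21.6
```

drive_tool(motion=[18, -26, 0, 0, 15, -20, 0, 0, 9, -12, 0, 0, 4, -6, 0, 0, 0, 0, 0, 0, 0, 0, 0, 0])

```text
clock: 15.77
eef_pos: [510.0, 173.4, 197.4]
eef_rot: [-3.131, 0.004, 0.519]
wrist_force: [-0.5, -0.2, -0.5]
finger_gap: 21.8
```

```bash
python3 - <<'E'
from h import *
to(518.5,207,203)
E
```

```text
clk 15.77 pos [510.  173.4 197.4] yaw 0.519 tool delta [ 24.  -25.1  -5.5] /n [ 24.  -25.1  -5.5] F [-0.5 -0.2 -0.5] gap 21.8 q6 1.31
```

drive_tool(motion=[11, -11, -2, 0, 8, -9, -1, 0, 4, -4, 0, 0, 0, 0, 0, 0, 0, 0, 0, 0])

```text
clock: 16.18
eef_pos: [518.6, 202.8, 199.7]
eef_rot: [-3.131, 0.006, 0.514]
wrist_force: [-0.3, 0.0, -0.3]
finger_gap: 22.0
```

```bash
python3 - <<'E'
from h import *
to(518.5,207)
E
```

```text
clk 16.18 pos [518.6 202.8 199.7] yaw 0.514 tool delta [ 2.  -3.7  0. ] /n [ 2.  -3.7  0. ] F [-0.3  0.  -0.3] gap 22.0 q6 1.36
```

drive_tool(motion=[1.5, -3, 6, 0, 0.5, -1, 8, 0, 0, 0, 5, 0, 0, 0, 0, 0, 0, 0, 0, 0])

```text
clock: 16.6
eef_pos: [517.7, 205.9, 177.9]
eef_rot: [-3.131, 0.007, 0.513]
wrist_force: [-0.5, 0.3, -1.3]
finger_gap: 22.0
```

```bash
python3 - <<'E'
from h import *
to(518.5,207)
s=snap('side','s7.png');cv2.imwrite('pics/z7.png',cv2.resize(s[150:260,180:290],(600,600)))
E
```

```text
clk 16.60 pos [517.7 205.9 177.9] yaw 0.513 tool delta [ 1.2 -0.6 -0. ] /n [ 1.2 -0.6 -0. ] F [-0.5  0.3 -1.3] gap 22.0 q6 1.36
```

View pics/z7.png

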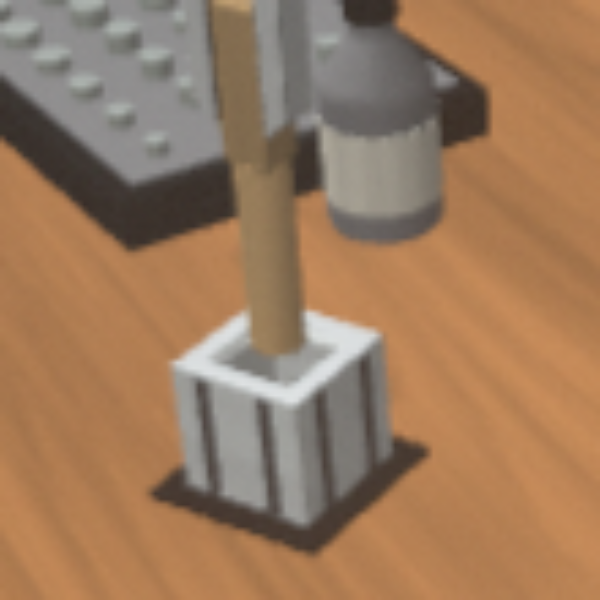

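The tip sits over the middle of the hole: about (277,355) at mouth height, with the mouth's centre at (276,353). I lower it.

drive_tool(motion=[0.5, 0, 5, 0, 0, 0, 8, 0, 0, 0, 10, 0, 0, 0, 10, 0, 0, 0, 10, 0, 0, 0, 8, 0, 0, 0, 3, 0, 0, 0, 0, 0])

```text
clock: 17.32
eef_pos: [517.1, 206.1, 117.3]
eef_rot: [-3.131, 0.009, 0.513]
wrist_force: [-0.2, 1.2, -0.8]
finger_gap: 21.4
```

```bash
python3 - <<'E'
from h import *
to(518.5,207,113)
E
```

```text
clk 17.32 pos [517.1 206.1 117.3] yaw 0.513 tool delta [ 1.7 -0.   4.3] /n [ 1.7 -0.   4.3] F [-0.2  1.2 -0.8] gap 21.4 q6 1.36
```

drive_tool(motion=[0.5, 0, 1.5, 0, 0.5, 0, 1.5, 0, 0, 0, 1, 0, 0, 0, 0, 0, 0, 0, 0, 0])

```text
clock: 17.73
eef_pos: [518.5, 206.9, 113.7]
eef_rot: [-3.132, 0.007, 0.513]
wrist_force: [-0.3, 0.1, -0.8]
finger_gap: 21.8
```

drive_tool(motion=[0, 0, 1, 0, 0, 0, 0.5, 0, 0, 0, 0, 0])

```text
clock: 17.98
eef_pos: [518.8, 207.0, 112.9]
eef_rot: [-3.132, 0.006, 0.513]
wrist_force: [0.3, 0.5, -1.4]
finger_gap: 21.6
```

drive_tool(motion=[0, 0, 1, 0, 0, 0, 0, 0, 0, 0, 0, 0])

```text
clock: 18.23
eef_pos: [519.2, 207.2, 113.1]
eef_rot: [-3.132, 0.004, 0.513]
wrist_force: [0.0, -0.2, -1.5]
finger_gap: 21.9
```

drive_tool(motion=[0, 0, 0, 0, 0, 0, 0, 0, 0, 0, 0, 0, 0, 0, 0, 0, 0, 0, 0, 0, 0, 0, 0, 0, 0, 0, 0, 0, 0, 0, 0, 0], jaw=0)

```text
clock: 18.9
eef_pos: [519.3, 207.2, 112.9]
eef_rot: [-3.132, 0.004, 0.513]
wrist_force: [-0.5, -0.1, -0.6]
finger_gap: 71.9
```

drive_tool(motion=[0, 0, 0, 0, 0, 0, 0, 0, 0, 0, -5, 0, 0, 0, -12, 0, 0, 0, -20, 0, 0, 0, -25, 0, 0, 0, -25, 0, 0, 0, -20, 0])

```text
clock: 19.57
eef_pos: [518.4, 205.9, 224.0]
eef_rot: [-3.131, 0.011, 0.513]
wrist_force: [-0.4, 1.0, -0.9]
finger_gap: 93.8
```

drive_tool(motion=[-20, 15, -5, 0, -28, 20, 0, 0, -28, 20, 0, 0, -28, 20, 0, 0, -20, 15, 0, 0, -10, 8, 0, 0, 0, 0, 0, 0, 0, 0, 0, 0])

```text
clock: 20.23
eef_pos: [448.2, 50.0, 243.6]
eef_rot: [-3.137, -0.006, 0.515]
wrist_force: [-1.1, -0.8, 0.3]
finger_gap: 94.1
```

```bash
python3 - <<'E'
from h import *
to(518.5,207)
s=snap('side','s8.png');t=snap('top','t8.png')
a=cv2.resize(s[150:390,190:430],(400,400));b=cv2.resize(t[170:380,190:460],(400,311))
o=np.zeros((400,800,3),np.uint8);o[:,:400]=a;o[:311,400:]=b;cv2.imwrite('pics/z8.png',o)
E
```

```text
clk 20.23 pos [448.2  50.  243.6] yaw 0.515 tool delta [ 138.4 -102.1    1.3] /n [ 138.4 -102.1    1.3] F [-1.1 -0.8  0.3] gap 94.1 q6 1.08
```

View pics/z8.png

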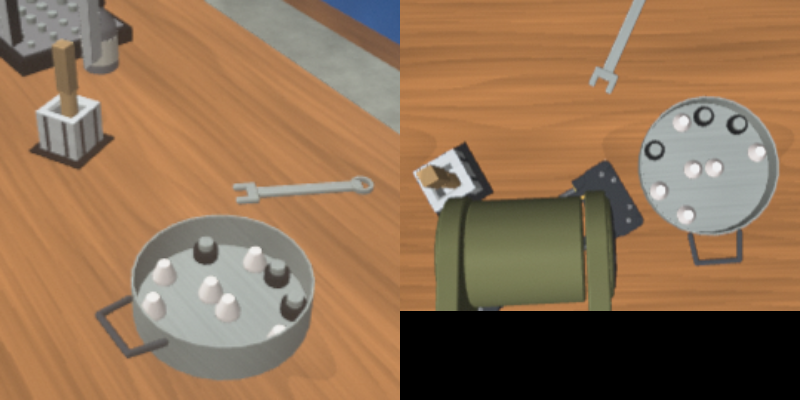

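The stick is standing in its holder at the same height as at the start. All three feet and six cones are in the pan, and the spanner and bottle are where they were. I hand in.

```bash
python3 -c "
from cell import *
print(sign_off())"
```

```text
the job is handed in; nothing more can be done
None
```

The stirring job is done and handed in at about 20 s of the 59 s allowed; the hand-in gives no verdict.

- **Stirring:** I set the tip down about 5 mm above the pan floor on the handle side. It then went about three turns anticlockwise at 48–59 mm from the pan's centre. It ran wide, to about 59 mm, for part of each of the first two turns; I tightened the third. Wrist force was never above about 2 N in the readings at the end of each move.
- **Clamp feet:** After stirring, every foot was at least 30 mm from every foot's starting place. That is well over the 15 mm asked, whichever foot is which.
- **Stick:** I lowered it to the height at which I had first gripped it, released it and moved the arm away. I felt no contact with the hole's floor before letting go, so it may have dropped a millimetre or so.
- **Last picture:** The stick is upright in the holder at about its starting height. All three feet and six cones are in the pan. The spanner and bottle look unmoved. The clamp block is outside that last view, but the arm did not go near it.

The two cameras' estimates of the pan's centre differed by about 5 mm in y, so I used the mean.

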